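# Fit the die plate on the binding punch's register pins

## Robot

A 7-joint arm with a two-finger parallel gripper is mounted at the origin on the work surface. World frame = base frame: x ahead of the robot, y to its left, z up, the work surface at z = 0. Lengths are in m, angles in rad, forces in N, time in s.
With the tool pointing down it reaches from about 0.4 to 0.85 m from the base axis. Payload 10.4 kg.
Tool frame: the origin (TCP) lies on the mounting face of the last link; the fingertips stand 173 mm ahead of it and the grasp point (between the pads) lies 155 mm ahead of it (manip.tip_extent is the distance from the TCP to the fingertips, in m); z points along the fingers, y is the line along which they close (so a half turn about z gives the same grasp; the last joint's range is limited). The gripper opens to 85 mm and grips with 20 to 120 N. Pads are 22 mm wide; open, the fingers measure 114 mm over their backs; the gripper's body (76 mm by 85 mm) begins 54 mm behind the grasp point. The pads swing forward as they close: fully open they stand 13 mm farther back than shut.
Start: joints at [-1.149, 0.332, -0.065, 1.46, 0.022, 1.35, -0.088], TCP at [0.269, 0.564, 0.405] pointing down, gripper open.
Joint ranges: [-2.6, 2.6], [-0.5, 2.12], [-1.47, 1.34], [0.16, 2.42], [-1.27, 4.41], [0.06, 2.06], [-2.6, 2.6]. Speed limits (rad/s): [2.22, 2.22, 2.79, 2.79, 3.14, 3.14, 3.14].

## Interface

Orientations are given as a unit quaternion [x, y, z, w].
In Python, from workcell import manip gives the robot as it stands.
- The arm moves only by the tool move_arm, never from a script. Its argument "plan" is one flat list of numbers, 7 for each row, row after row: the turn, a rotation vector about the tool's x, y, z in rad, then the shift along the tool's x, y, z in m, then the finger opening in m, from 0 to 0.0854. In form: [ax, ay, az, dx, dy, dz, gripper, ax, ay, az, dx, dy, dz, gripper, ...]. A call has 1 to 12 rows; each row is the pose to reach, as a shift and turn from the pose commanded when the call began, along the tool's axes at that moment; what a row does not reach only later rows make up. A row lasts 1/8 s, in which the tool goes at most 62.5 mm and 10.7 degrees, less where a joint would pass 70% of its speed; a pose out of reach is approached as far as the arm can. A call with a gripper value outside its range is refused whole. The fingers move at their own pace and stop on an object; "squeeze" is the grip in N (left out, the last holds). Time passes only in rows, so rows that repeat a pose let the fingers close. It gives the time, the measured TCP pose, the force, the opening and the grip force at its end, in the units of the state.
- manip.get_obs(): the state, without advancing time (a new reading comes with each control period).
- manip.camera(name): name is "side" or "top"; returns a dict with "color" (420x560x3 uint8, red, green, blue), "fx", "fy", "cx", "cy" (pixels), "dist" ([k1, k2, p1, p2, k3] as OpenCV has them; the pictures are not rectified), "cam_to_world" (4x4, takes a point from camera to world coordinates). Camera axes: x right, y down, z forward; pixel columns grow to the right and rows downward; lengths in m; the calibration is good to about 2 mm. A picture is of the moment at which its call begins. There is no depth.
- manip.hand_in(): hands the job in; it is judged then, once.
Trained networks look in a picture, given as the dict that the camera call returned (one of the last four; its "shot" number tells which), for a name from the list of things; names that differ only in an ending like _2 or _b are one class to them, and where a whole thing is asked for, a point or a joint stands for the part that bears it (a point fixed in the world has none). Each returns a list of dicts, best first, with "conf" (0 to 1); they miss things now and then, are a little off and sometimes report something else, mostly with a low value. They report only what shows in the picture. A call takes as long as a camera call. They do not tell look-alikes from the thing itself.
- manip.look_for(picture, label): "position" ([x, y, z] in m, in the coordinates of the camera as it stood for that picture, good to about 4 mm: the middle of the surface that is visible of it).
- manip.silhouettes(picture, label): "pixels" (420x560 bool, what is visible of it).
- manip.tip_of(picture, label): "position" ([x, y, z] in m, in the coordinates of the camera as it stood for that picture, good to about 4 mm: a listed point, or the origin of a listed thing).
The state is a dict: "clock": time; "joint_pos": joint angles; "joint_velocities": joint speeds; "tau": joint torques, N m; "position": TCP position; "ee_rot": TCP orientation; "ft_force": force on the tool from outside, world axes, zero at the start; "torque": the same for the moment, N m; "grip_width": opening from 0.0 (shut) to 1.0 (fully open); "grasp_force": force on a finger pad.
Only numpy, scipy, OpenCV 4.12 (cv2) and the standard library are available. Lean on these libraries where they do the work, as an engineer would, in place of code of your own. Each camera call takes 0.05 s, during which the arm holds its last target. There are 200 camera calls.

## Task

Take the aluminium die plate off the green cutting mat by its red handle and lower it onto the binding punch so that both brass register pins on the pin bar enter the plate's two holes and the plate lies flat, fully home on the bar; then let go. The pin bar may be set anywhere along its slot, so find the pins by sight or touch. Leave the stapler, the glue jar and the tray of binding combs where they are.

Things in the scene. Friction and masses are not known exactly. Their poses are not given: they have to be found in the camera images.
- plate: Loose die plate: bare aluminium slab 90 mm (its x) by 160 mm (y) by 12 mm thick, 0.4 to 0.75 kg; origin at the centre of its underside, z up. Two round through holes, 13.5 mm diameter, at x = 0, y = -58 and +58 mm. It fits either way round (a half turn makes no difference). Starts lying on the green mat, 3 mm thick.
- handle (a point): Middle of the plate's red handle bar, 52 mm above the plate's underside. The bar is straight: 20 mm wide (plate's x), 88 mm long (y), 18 mm high, on two thin posts at y = -36 and +36 mm, with 31 mm free between slab and bar. Axes as the plate's.
- punch: The fixed desktop binding punch. Origin on the table under the middle of its grey bed, which is 220 by 220 mm with its top 50 mm above the table; x and y along the bed's sides, z up. A white drive housing 150 mm high stands on the bed's -y side, from y = -110 to -240 mm.
- slot (a point): Middle of the slot along y in the top of the bed, 50 mm above the table; axes as the punch's. A dark steel pin bar (40 mm in x, 150 mm in y) is clamped firmly in it, square to the bed, its top 6 mm above the bed. Its setting along the slot is not measured: its middle is at x = 0, anywhere from y = -12 to +12 mm from this point, and must be seen or felt.
- seat (a point): Point 6 mm above slot, level with the pin bar's top, where the plate's underside comes to rest (it ends up to 12 mm along y from this point, as the bar is set). The bar carries two upright brass pins, 12 mm diameter, 116 mm apart along y (58 mm either side of the bar's middle), standing 16 mm above the bar, the top 3 mm tapered to 9 mm diameter.
- stapler: Bystander: black stapler 45 by 170 mm, 73 mm high, origin centre of underside. Leave it.
- glue: Bystander: white jar with an orange cap, 54 mm diameter, 110 mm high, origin centre of underside. Leave it.
- combs: Bystander: clear open tray 110 by 150 by 50 mm with coloured binding combs, origin centre of underside. Leave it.
Things that resemble listed ones, but are neither listed nor needed, are in the scene too. Leave any blue look-alike of the plate alone.

How it is judged:
By the outcome, as a careful person would: the job done as asked, in the order asked, and still so for the second after the job is handed in, with the robot touching nothing.
It also fails if it takes over 72 s, if anything falls off the work surface, if the arm or the gripper's body presses on something with over 40 N, if the wrist force passes 120 N, or if a joint passes its speed limit or range.

## Working session

There is one attempt and no reset: what is moved stays moved. The work goes in short steps, Python scripts to look and compute and a tool call to move; the robot and the scene stay as the last step left them, time stands still between calls to the robot, and variables do not carry over. Pictures are saved under pics/ and viewed, at most 10 in all, crops included, and the job is handed in when it is done.

Besides the shell and the picture viewer there is one more tool, called as name(argument=value, ...) on one line, values as JSON. move_arm: Moves the arm, as the interface text tells. Its arguments: {"type":"object","properties":{"plan":{"type":"array","items":{"type":"number"}},"squeeze":{"type":"number"}},"required":["plan"]}

```bash
ls; mkdir -p pics; cat > h.py <<'E'
import numpy as np, cv2
from workcell import manip
def w(c,p): return (c["cam_to_world"]@np.r_[p,1])[:3]
def K(c): return np.array([[c["fx"],0,c["cx"]],[0,c["fy"],c["cy"]],[0,0,1.]])
def onz(c,uv,z):
    n=cv2.undistortPoints(np.array(uv,float).reshape(-1,1,2),K(c),np.array(c["dist"]))[:,0]
    T=np.array(c["cam_to_world"]); d=np.c_[n,np.ones(len(n))]@T[:3,:3].T
    return T[:3,3]+d*((z-T[2,3])/d[:,2])[:,None]
def proj(c,P):
    T=np.linalg.inv(c["cam_to_world"]); r=cv2.Rodrigues(T[:3,:3])[0]
    return cv2.projectPoints(np.array(P,float).reshape(-1,1,3),r,T[:3,3],K(c),np.array(c["dist"]))[0][:,0]
def save(c,n,crop=None,s=1):
    im=c["color"][...,::-1]
    if crop: a,b,d,e=crop; im=im[b:e,a:d]
    cv2.imwrite("pics/"+n,cv2.resize(im,None,fx=s,fy=s,interpolation=cv2.INTER_CUBIC))
E
python3 - <<'E'
from h import *
np.set_printoptions(precision=4,suppress=True)
ims=[]
for n in("top","side"):
    c=manip.camera(n); print(n,np.array(c["cam_to_world"])[:3,3],c["fx"])
    save(c,n+"0.png",s=1.4)
    for l in["plate","handle","punch","slot","seat","stapler","glue","combs"]:
        for d in manip.tip_of(c,l)[:3]: print(l,w(c,d["position"]),round(d["conf"],2),proj(c,w(c,d["position"]))[0])
print(manip.get_obs())
E
```

```text
pics
top [0.2574 0.0397 1.4758] 526.4995058670305
plate [ 0.1943  0.2851 -0.0006] 0.88 [199.3458 318.1552]
plate [0.569  0.2511 0.0029] 0.71 [216.4316 184.85  ]
handle [0.1883 0.2889 0.0531] 0.97 [194.4297 321.2563]
handle [0.564  0.2559 0.0601] 0.7 [211.829  182.2725]
handle [ 0.7785  0.1014 -0.0015] 0.57 [270.1091 115.9831]
punch [ 0.5777 -0.1553 -0.0035] 0.91 [358.3109 184.0861]
slot [ 0.573  -0.1572  0.0495] 0.65 [361.4847 181.7239]
seat [ 0.5728 -0.1549  0.0575] 0.69 [361.0569 181.1644]
stapler [0.7807 0.1031 0.0022] 0.65 [269.5088 114.8459]
glue [ 0.8098 -0.0932 -0.0018] 0.62 [336.4359 106.5377]
glue [0.5663 0.2549 0.0574] 0.49 [212.3723 181.6679]
combs [ 0.7565  0.2747 -0.0009] 0.68 [210.9776 122.5462]
side [ 0.4541 -0.952   0.6171] 506.1569222154128
plate [ 0.1886  0.2934 -0.0006] 0.8 [163.8272 200.2318]
plate [0.5669 0.2549 0.0044] 0.59 [302.7008 204.971 ]
handle [0.5694 0.2527 0.0547] 0.76 [304.4309 188.2958]
handle [0.1932 0.2894 0.0525] 0.72 [163.5663 183.2038]
slot [ 0.5742 -0.1497  0.0513] 0.63 [322.6464 277.8557]
seat [ 0.575  -0.1496  0.0543] 0.77 [323.1601 276.5483]
stapler [0.7831 0.1072 0.0039] 0.94 [394.383  232.4131]
glue [ 0.8066 -0.091   0.0007] 0.92 [425.9049 279.9491]
combs [ 0.7624  0.2807 -0.0003] 0.92 [372.4023 202.3643]
combs [0.5661 0.2548 0.0058] 0.26 [302.4114 204.5161]
{'clock': 0.9, 'joint_pos': array([-1.1486,  0.3322, -0.0647,  1.4601,  0.0216,  1.3499, -0.0885]), 'joint_velocities': array([ 0.0009,  0.0024, -0.0012, -0.0004, -0.0009, -0.0007,  0.0003]), 'tau': array([ -0.0008, -62.5212,   0.0486, -39.1826,   0.0165,   0.0016,
        -0.    ]), 'position': array([0.2689, 0.5642, 0.4047]), 'ee_rot': array([0.2206, 0.9754, 0.    , 0.    ]), 'ft_force': array([-0.3557,  0.204 ,  0.4233]), 'torque': array([-0.0047,  0.001 ,  0.0022]), 'grasp_force': 0.0, 'grip_width': 1.0033532126318796}
```

View pics/top0.png

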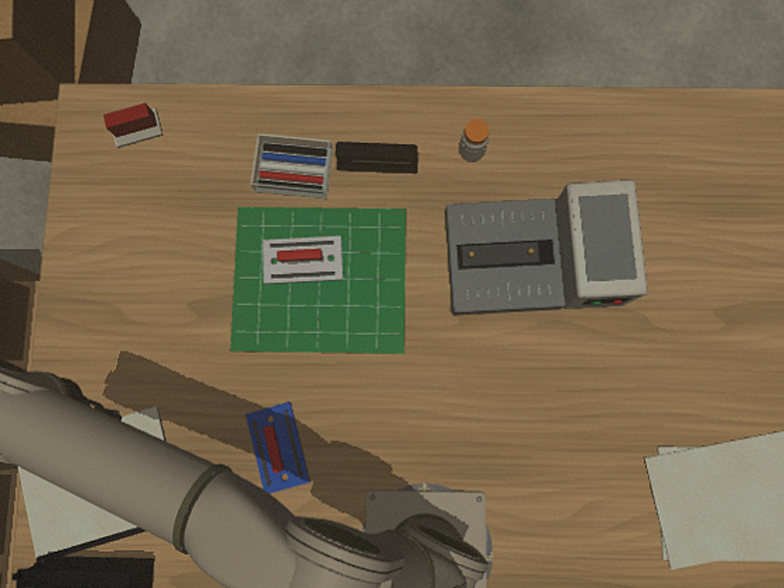

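View pics/side0.png

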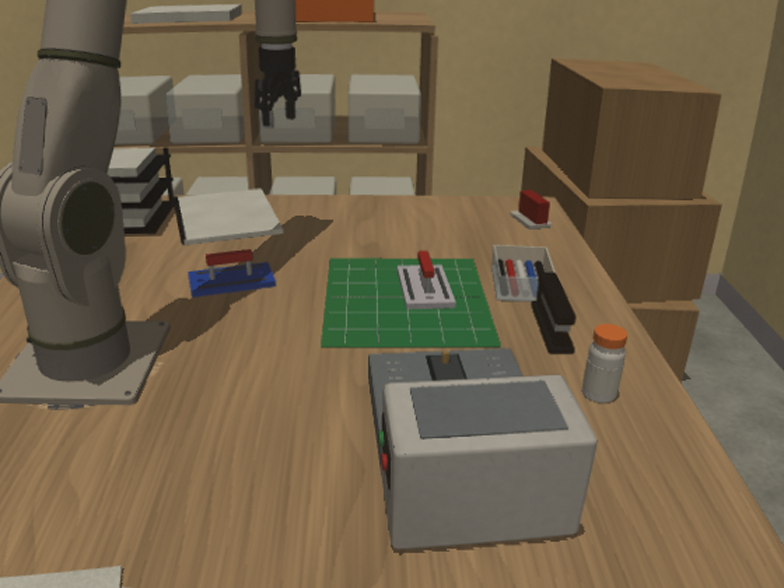

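Two red-handled plates show in the top view: the aluminium one on the green mat at (216,185) and a blue one on the table at (197,319). There is also a red block on a white base at (94,87). The one that fits is the bare-metal plate on the mat. The pins show at about (337,181) and (379,179). I'll confirm in one enlarged crop and measure.

```bash
python3 - <<'E'
from h import *
np.set_printoptions(precision=4,suppress=True)
c=manip.camera("top")
a=cv2.resize(c["color"][160:210,180:255],None,fx=8,fy=8,interpolation=cv2.INTER_CUBIC)
b=cv2.resize(c["color"][160:210,322:397],None,fx=8,fy=8,interpolation=cv2.INTER_CUBIC)
cv2.imwrite("pics/crop1.png",cv2.resize(np.vstack([a,b]),None,fx=.75,fy=.75)[...,::-1])
hsv=cv2.cvtColor(c["color"],cv2.COLOR_RGB2HSV)
def blob(m,box):
    z=np.zeros(m.shape,np.uint8); x0,y0,x1,y1=box; z[y0:y1,x0:x1]=m[y0:y1,x0:x1]
    n,_,s,ce=cv2.connectedComponentsWithStats(z); return z,[(s[i,4],ce[i]) for i in range(1,n) if s[i,4]>3]
H,S,V=[hsv[...,i] for i in range(3)]
_,p=blob((H>10)&(H<30)&(S>90)&(V>60),(325,165,395,195))
for q in p: print("pin",q,onz(c,q[1],.072))
green=(H>50)&(H<80)&(S>100)
z,h=blob(green,(192,176,242,193)); print("holes",h)
red=((H<8)|(H>172))&(S>130)
z,r=blob(red,(190,170,245,200)); print("red",r)
q=cv2.boxPoints(cv2.minAreaRect(np.argwhere(z)[:,::-1].astype(np.float32))); print(onz(c,q,.064))
z=((~green)*1).astype(np.uint8); m=np.zeros_like(z); m[165:207,184:250]=z[165:207,184:250]
m=cv2.morphologyEx(m,cv2.MORPH_OPEN,np.ones((7,7),np.uint8))
q=cv2.boxPoints(cv2.minAreaRect(np.argwhere(m)[:,::-1].astype(np.float32))); print(q,onz(c,q,.015),onz(c,q,.015).mean(0))
# bed outline
for l in("punch",):
    for d in manip.silhouettes(c,l)[:1]:
        q=cv2.boxPoints(cv2.minAreaRect(np.argwhere(d["pixels"])[:,::-1].astype(np.float32))); print(q)
# dark bar
zb,bb=blob((V<55),(322,160,400,205))
k=max(bb,key=lambda t:t[0]);print(k,onz(c,k[1],.056))
q=cv2.boxPoints(cv2.minAreaRect(np.argwhere(zb)[:,::-1].astype(np.float32))); print(onz(c,q,.056))
E
```

```text
pin (np.int32(16), array([378.625, 178.875])) [[ 0.5765 -0.2008  0.072 ]]
pin (np.int32(15), array([336.4, 181.4])) [[ 0.5681 -0.0859  0.072 ]]
holes [(np.int32(9), array([236., 184.])), (np.int32(7), array([195.2857, 186.    ]))]
red [(np.int32(215), array([213.3442, 181.5442]))]
[[0.5717 0.2948 0.064 ]
 [0.5776 0.2089 0.064 ]
 [0.5589 0.2072 0.064 ]
 [0.553  0.293  0.064 ]]
[[185.7181 170.2855]
 [243.5761 167.1581]
 [245.3328 199.6577]
 [187.4749 202.7851]] [[0.6079 0.3391 0.015 ]
 [0.619  0.1736 0.015 ]
 [0.5247 0.166  0.015 ]
 [0.5136 0.3296 0.015 ]] [0.5663 0.2521 0.015 ]
[[316.6414 134.9034]
 [457.6827 126.6069]
 [463.0517 217.8793]
 [322.0103 226.1759]]
(np.int32(414), array([367.2464, 181.3841])) [[ 0.5727 -0.1721  0.056 ]]
[[ 0.5829 -0.0314  0.056 ]
 [ 0.6366 -0.2576  0.056 ]
 [ 0.5608 -0.272   0.056 ]
 [ 0.5079 -0.0478  0.056 ]]
```

View pics/crop1.png

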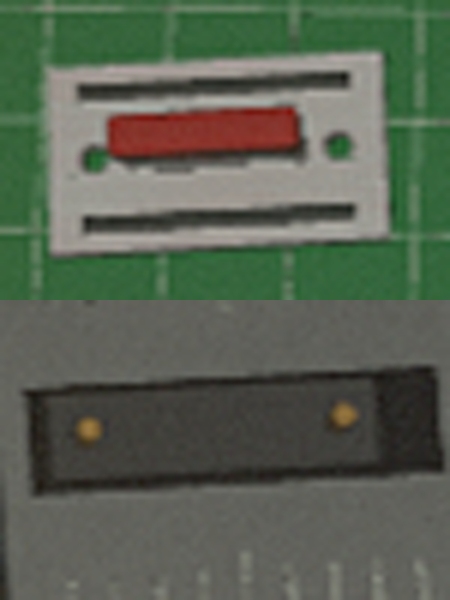

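The crop confirms it: a bare aluminium plate with a red handle and two holes on the mat, and two brass pins, with the bar shifted to the left (+y) in the slot. The pins measure 115 mm apart and the handle 86 mm long, which fits the sizes given.

```bash
cat >> h.py <<'E'
from scipy.spatial.transform import Rotation as Ro
def go(x,y,z,th):   # th: world angle of tool y; tool down
    o=manip.get_obs(); R=Ro.from_quat(o["ee_rot"])
    ty=np.array([np.cos(th),np.sin(th),0]); tz=np.array([0,0,-1.])
    T=Ro.from_matrix(np.c_[np.cross(ty,tz),ty,tz])
    print("pos",o["position"].round(4),"ang",R.as_matrix()[:,1].round(4),"F",o["ft_force"].round(1),"t",o["clock"])
    print("rot",(R.inv()*T).as_rotvec().round(4),"shift",R.inv().apply(np.array([x,y,z])-o["position"]).round(4))
E
python3 -c "
from h import *
go(.566,.252,.30,.069)"
```

```text
pos [0.2689 0.5642 0.4047] ang [4.303e-01 9.027e-01 1.000e-04] F [-0.4 -0.5 -0.6] t 1.0
rot [ 1.000e-04 -0.000e+00  1.057e+00] shift [-0.4025 -0.154   0.1047]
```

move_arm(plan=[0, 0, 1.057, -0.4025, -0.154, 0.1047, 0.0854, 0, 0, 1.057, -0.4025, -0.154, 0.1047, 0.0854, 0, 0, 1.057, -0.4025, -0.154, 0.1047, 0.0854, 0, 0, 1.057, -0.4025, -0.154, 0.1047, 0.0854, 0, 0, 1.057, -0.4025, -0.154, 0.1047, 0.0854, 0, 0, 1.057, -0.4025, -0.154, 0.1047, 0.0854, 0, 0, 1.057, -0.4025, -0.154, 0.1047, 0.0854, 0, 0, 1.057, -0.4025, -0.154, 0.1047, 0.0854, 0, 0, 1.057, -0.4025, -0.154, 0.1047, 0.0854, 0, 0, 1.057, -0.4025, -0.154, 0.1047, 0.0854, 0, 0, 1.057, -0.4025, -0.154, 0.1047, 0.0854])

```text
clock: 2.38
position: [0.5653, 0.2534, 0.3004]
ee_rot: [0.681, 0.732, 0.0, -0.0]
ft_force: [-0.1, -0.1, 0.2]
grip_width: 0.997
grasp_force: 0.0
```

move_arm(plan=[0, 0, 0, 0, 0, 0.045, 0.0854, 0, 0, 0, 0, 0, 0.092, 0.0854, 0, 0, 0, 0, 0, 0.092, 0.0854, 0, 0, 0, 0, 0, 0.092, 0.0854, 0, 0, 0, 0, 0, 0.092, 0.0854])

```text
clock: 3.0
position: [0.5668, 0.2525, 0.2105]
ee_rot: [0.682, 0.731, 0.002, 0.0]
ft_force: [-0.2, 0.1, 0.2]
grip_width: 1.003
grasp_force: 0.0
```

```bash
python3 -c "
from h import *
c=manip.camera('side'); save(c,'side1.png',(230,110,380,220),5)
go(.566,.252,.208,.069)"
```

```text
pos [0.5666 0.2524 0.2101] ang [0.9976 0.0691 0.0028] F [-0.4 -0.6 -0.7] t 3.05
rot [ 0.0028 -0.0016  0.0001] shift [-0.0004 -0.0007  0.0021]
```

View pics/side1.png

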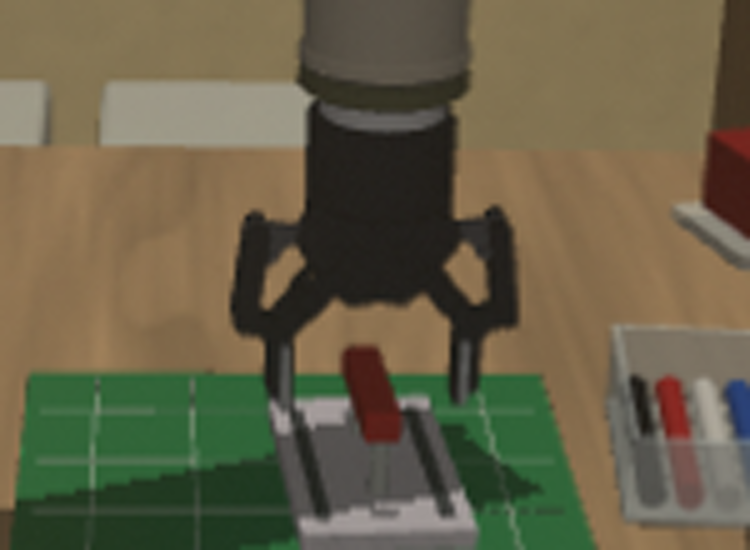

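The fingers straddle the red bar (crop pixels 280–465, with the bar at 370). I'll close the gripper.

move_arm(plan=[0, 0, 0, 0, 0, 0.001, 0.01, 0, 0, 0, 0, 0, 0.001, 0.01, 0, 0, 0, 0, 0, 0.001, 0.01, 0, 0, 0, 0, 0, 0.001, 0.01, 0, 0, 0, 0, 0, 0.001, 0.01, 0, 0, 0, 0, 0, 0.001, 0.01, 0, 0, 0, 0, 0, 0.001, 0.01, 0, 0, 0, 0, 0, 0.001, 0.01], squeeze=80)

```text
clock: 4.05
position: [0.5662, 0.252, 0.2074]
ee_rot: [0.682, 0.731, 0.0, 0.0]
ft_force: [-0.9, -1.0, 5.1]
grip_width: 0.219
grasp_force: 79.5
```

move_arm(plan=[0, 0, 0, 0, 0, -0.03, 0.01, 0, 0, 0, 0, 0, -0.06, 0.01, 0, 0, 0, 0, 0, -0.09, 0.01, 0, 0, 0, 0, 0, -0.12, 0.01, 0, 0, 0, 0, 0, -0.12, 0.01, 0, 0, 0, 0, 0, -0.12, 0.01])

```text
clock: 4.8
position: [0.5654, 0.2519, 0.3248]
ee_rot: [0.682, 0.731, -0.001, -0.001]
ft_force: [-0.2, -0.1, -4.9]
grip_width: 0.218
grasp_force: 79.5
```

```bash
python3 -c "
from h import *
go(.5723,-.1434,.3274,.072)"
```

```text
pos [0.5654 0.2519 0.3248] ang [ 0.9976  0.0691 -0.0028] F [-0.2 -0.1 -4.9] t 4.8
rot [-0.0028  0.0011 -0.0028] shift [-0.3948 -0.0204 -0.0021]
```

move_arm(plan=[0, 0, 0, -0.03, -0.0015, 0, 0.01, 0, 0, 0, -0.08, -0.004, 0, 0.01, 0, 0, 0, -0.13, -0.0065, 0, 0.01, 0, 0, 0, -0.18, -0.009, 0, 0.01, 0, 0, 0, -0.23, -0.012, 0, 0.01, 0, 0, 0, -0.28, -0.0145, 0, 0.01, 0, 0, 0, -0.33, -0.017, 0, 0.01, 0, 0, -0.003, -0.375, -0.0195, 0, 0.01, 0, 0, -0.003, -0.395, -0.0205, 0, 0.01, 0, 0, -0.003, -0.395, -0.0205, 0, 0.01, 0, 0, -0.003, -0.395, -0.0205, 0, 0.01, 0, 0, -0.003, -0.395, -0.0205, 0, 0.01])

```text
clock: 6.3
position: [0.5729, -0.1421, 0.3264]
ee_rot: [0.68, 0.733, -0.0, -0.001]
ft_force: [0.7, 0.3, -5.2]
grip_width: 0.223
grasp_force: 79.4
```

```bash
python3 -c "
from h import *
go(.5723,-.1434,.3274,.072)
c=manip.camera('top'); d=manip.camera('side')
a=cv2.resize(c['color'][130:230,310:460],(750,500),interpolation=cv2.INTER_CUBIC)
cv2.imwrite('pics/t2.png',a[...,::-1])
save(d,'s2.png',(240,180,420,310),4)
for q in(c,d):
  for l in('plate','handle'):
    for e in manip.tip_of(q,l)[:3]: print(l,w(q,e['position']).round(4),round(e['conf'],2))
"
```

```text
pos [ 0.5729 -0.1421  0.3264] ang [ 9.973e-01  7.390e-02 -8.000e-04] F [ 0.7  0.3 -5.2] t 6.3
rot [-0.0008 -0.0006  0.0019] shift [-0.0012 -0.0007 -0.001 ]
plate [ 0.1933  0.2843 -0.0032] 0.9
plate [ 0.5754 -0.1423  0.1221] 0.66
handle [0.1898 0.2911 0.0522] 0.96
handle [ 0.5711 -0.1409  0.1755] 0.78
plate [ 0.1905  0.2911 -0.003 ] 0.86
plate [ 0.5734 -0.1422  0.1241] 0.73
plate [ 0.8073 -0.0932 -0.0012] 0.26
handle [ 0.573  -0.1394  0.175 ] 0.9
handle [0.1936 0.2899 0.0497] 0.77
handle [ 0.5719 -0.1456  0.1259] 0.55
```

View pics/t2.png

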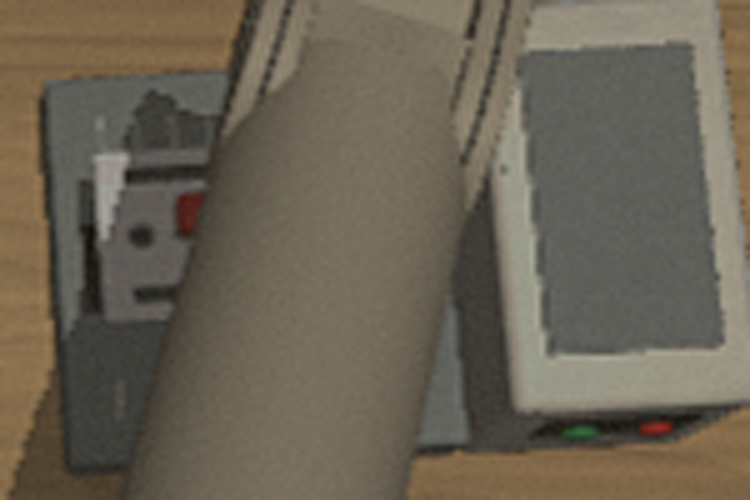

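View pics/s2.png

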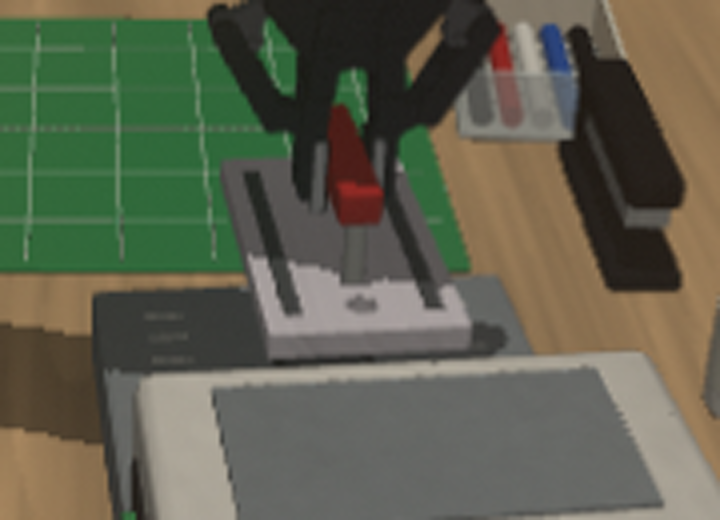

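The top view shows the plate's left hole at about (338,177). The side view shows its near hole at about (330,256). I'll compute both and compare them with the pins.

```bash
python3 -c "
from h import *
np.set_printoptions(precision=4,suppress=True)
c=manip.camera('top'); d=manip.camera('side')
g=c['color'].mean(2); r=g[171:183,331:345]; print(r.round().astype(int))
wt=np.clip(80-r,0,None); ys,xs=np.mgrid[171:183,331:345]
print((wt*xs).sum()/wt.sum(),(wt*ys).sum()/wt.sum())
print(onz(c,[(338,176.8)],.134),onz(d,[(330.2,255.4)],.134))
im0=cv2.imread('pics/side0.png'); s=cv2.resize(im0,(560,420))
r=d['color'][250:262,322:340].mean(2); print(r.round().astype(int))
a=.072;up=np.array([-np.sin(a),np.cos(a)]);print('expected holes',np.array([.5729,-.1421])+.058*up,np.array([.5729,-.1421])-.058*up)
h=cv2.cvtColor(s,cv2.COLOR_BGR2HSV); m=(h[...,0]>12)&(h[...,0]<30)&(h[...,1]>110); m[:246]=0;m[264:]=0;m[:,:308]=0;m[:,330:]=0
q=np.argwhere(m); print(q.min(0),q.max(0),q.mean(0),len(q),proj(d,[[.5681,-.0859,.072],[.5681,-.0859,.056]]))
"
```

```text
[[157 152 119  84  90  91  89  89  91  89  88  88  89  93]
 [157 124  79  83  88  90  91  91  90  90  87  93  90  93]
 [158 126  82  89  91  96  93  94  91  92  94  97  92  98]
 [161 127  84  90  90  93  81  77  83  88  90  92  92  98]
 [165 130  89  93  92  81  51  48  51  64  82  96  93  93]
 [160 122  85  91  82  59  33  43  37  51  77  89  93  92]
 [133  79  90  94  85  59  39  44  40  44  73  90  90  95]
 [136  85  91  93  91  82  48  44  44  59  80  93  91  91]
 [131  85  93  89  94  92  84  71  68  81  91  94  93  91]
 [ 87  89  91  93  93  93  96  91  85  97  91  92  91  93]
 [ 91  95  91  93  92  89  91  93  93  93  92  89  93  92]
 [ 92  92  91  93  92  90  91  92  92  91  91  93  90  89]]
338.25013477088953 176.61293800539084
[[ 0.5667 -0.0845  0.134 ]] [[ 0.5776 -0.1982  0.134 ]]
[[158 159 152  82  82  86  87  84  83  86  86  86  95 126 126 126 126 125]
 [158 159 155 124 123 123 124 124 123 123 125 126 133 160 160 160 159 159]
 [158 158 160 160 159 158 158 157 158 158 159 159 161 161 161 160 160 159]
 [159 159 160 160 160 157 157 158 160 162 159 160 161 161 161 161 160 160]
 [159 159 159 160 155 140 138 137 142 146 141 140 159 162 161 160 160 160]
 [160 160 160 158 139 107 104 102 106 113 107 106 146 161 161 161 161 160]
 [160 159 159 156 131  95 100 102 102 104  97 101 134 161 162 161 161 161]
 [160 159 159 159 151 129 122 109 104 104 105 117 145 161 161 161 161 162]
 [161 160 160 160 161 160 152 139 134 135 138 146 160 160 161 162 162 162]
 [161 161 160 161 161 161 161 161 160 159 159 160 159 160 161 162 161 162]
 [161 160 160 160 161 162 162 161 160 159 159 160 160 160 161 161 162 162]
 [162 160 160 160 161 162 162 161 160 159 159 160 160 160 160 162 162 162]]
expected holes [ 0.5687 -0.0843] [ 0.5771 -0.1999]
[249 316] [258 320] [254.     317.9762] 42 [[316.9037 251.3382]
 [316.4861 257.9684]]
```

move_arm(plan=[0, 0, 0, -0.0013, 0.0014, 0.015, 0.01, 0, 0, 0, -0.0013, 0.0014, 0.03, 0.01, 0, 0, 0, -0.0013, 0.0014, 0.042, 0.01, 0, 0, 0, -0.0013, 0.0014, 0.042, 0.01, 0, 0, 0, -0.0013, 0.0014, 0.042, 0.01, 0, 0, 0, -0.0013, 0.0014, 0.042, 0.01, 0, 0, 0, -0.0013, 0.0014, 0.042, 0.01])

```text
clock: 7.58
position: [0.5744, -0.1447, 0.2854]
ee_rot: [0.681, 0.732, 0.0, 0.0]
ft_force: [-0.2, -0.8, -5.4]
grip_width: 0.219
grasp_force: 79.2
```

```bash
python3 -c "
from h import *
np.set_printoptions(precision=4,suppress=True)
go(.5744,-.1433,.284,.072)
c=manip.camera('top'); d=manip.camera('side')
a=cv2.resize(c['color'][165:195,320:355],(560,480),interpolation=cv2.INTER_CUBIC)
b=cv2.resize(d['color'][255:285,305:345],(560,420),interpolation=cv2.INTER_CUBIC)
cv2.imwrite('pics/tb.png',cv2.resize(np.vstack([a,b]),None,fx=.66,fy=.66)[...,::-1])
"
```

```text
pos [ 0.5744 -0.1447  0.2854] ang [0.9974 0.0719 0.0007] F [-0.2 -0.8 -5.4] t 7.575
rot [ 0.0007 -0.     -0.    ] shift [0.0014 0.0001 0.0014]
```

View pics/tb.png

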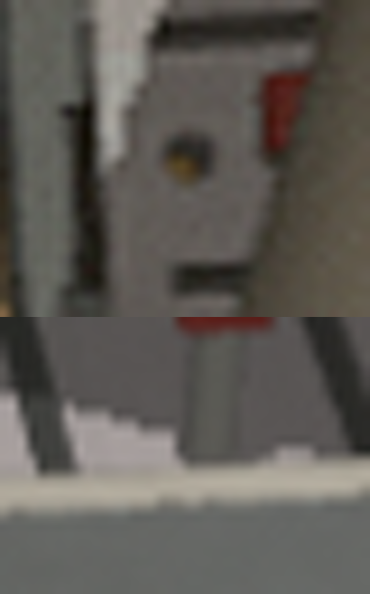

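The top crop shows the brass pin through the plate's left hole: hole centre about crop (190,157), pin about (184,163). The alignment is within a few millimetres, so I'll quantify it against a projected model.

```bash
python3 -c "
from h import *
np.set_printoptions(precision=4,suppress=True,linewidth=150)
from scipy.optimize import least_squares
I=np.mean([manip.camera('top')['color'].astype(float) for _ in range(4)],0); c=manip.camera('top')
y0,y1,x0,x1=174,186,331,345
P=I[y0:y1,x0:x1]; rb=P[...,0]-P[...,2]; g=P.mean(2)
print(g.round().astype(int)); print(rb.round().astype(int))
zt=manip.get_obs()['position'][2]-.2044+.012; S=8
print('zt',zt)
def mask(cx,cy,r,z):
    t=np.linspace(0,2*np.pi,60); q=proj(c,np.c_[cx+r*np.cos(t),cy+r*np.sin(t),0*t+z])
    m=np.zeros(((y1-y0)*S,(x1-x0)*S),np.uint8); cv2.fillPoly(m,[np.round((((q-[x0,y0])+.5)*S-.5)*16).astype(np.int32)],1,shift=4); return m
down=lambda m: cv2.blur(cv2.resize(m.astype(np.float32),(x1-x0,y1-y0),interpolation=cv2.INTER_AREA),(1,1))
def hole(h): return mask(h[0],h[1],.00675,zt)&mask(h[0],h[1],.00675,zt-.012)
def model(p):
    top=mask(p[0],p[1],.00675,zt)
    bot=mask(p[0],p[1],.00675,zt-.012)
    pin=mask(p[2],p[3],.0045,.072)
    for k in range(1,14):pin|=mask(p[2],p[3],.0045+.0015*min(k/3,1),.072-k*.001)
    return down(top),down(top&bot&pin)
hm=np.clip((91-g)/45,0,1)+0; bm=np.clip((rb-5)/60,0,1)
hm=np.maximum(hm,bm)
def cost(p,s):
    a,b=model(p); return ((a-hm)**2).sum()+2*((b*s-bm)**2).sum()
from scipy.optimize import differential_evolution as DE
r=DE(lambda p:cost(p,p[4]),[(.562,.578),(-.095,-.078),(.562,.578),(-.095,-.078),(.4,1.6)],maxiter=60,seed=0,popsize=12)
print(r.x,r.fun,'pin-hole',r.x[2:4]-r.x[:2])
"
```

```text
[[152 119  85  89  88  90  90  88  89  89  89  90  85  60]
 [124  78  87  88  88  89  90  89  90  89  88  92  92  67]
 [127  82  87  90  92  92  93  90  92  92  92  91  96  75]
 [129  84  90  92  92  86  79  76  84  91  94  92  93  73]
 [131  84  91  95  81  54  46  53  62  82  92  93  94  70]
 [126  86  90  90  70  42  42  39  48  76  91  90  89  66]
 [ 84  88  91  88  76  59  60  47  40  72  90  91  92  82]
 [ 91  90  91  93  83  69  63  55  58  84  92  92  91  96]
 [ 92  89  92  92  92  85  78  73  82  95  92  92  93  94]
 [ 94  92  91  91  91  93  94  94  94  91  91  91  90  92]
 [ 93  91  92  91  89  92  92  89  91  92  90  91  92  86]
 [ 94  91  90  92  91  90  92  92  90  90  91  93  95  79]]
[[10  8  9  9 10  9 10 10  9  9  9  9 11 18]
 [11  9  9 10  9 10 10 10 10 10 10  9  9 12]
 [ 7 11  9 10 11 10 11  9  9 10 10  9  8  8]
 [ 9 11  9 11 10  9  9  8 10 10 10  9  9  9]
 [ 8 10  9 10  6  6  7  8  7  8 10 10  8  9]
 [10 11 10  9  8 17 17  8  6  8 10  8  8 10]
 [10  9 10  9 20 46 44 23  7  8 10  8  9 11]
 [10 10 10  7 13 32 43 31  8  8  8  9 10  8]
 [ 9 10 10  9  8 10 20 18 10 10  8 10 11  8]
 [10 10 11  9 10  8  8  8  9 10 10 10  9  8]
 [ 9 10 10  9  9 10  9  9 10 10 11 10 10 10]
 [ 9 10 10 11 10  9  9  9 10 10 10  9  9 10]]
zt 0.09258959888558362
[ 0.5688 -0.0871  0.5691 -0.0855  0.6007] 5.274183790195531 pin-hole [0.0003 0.0016]
```

move_arm(plan=[0, 0, 0, 0.0015, 0.0004, 0.0, 0.01, 0, 0, 0, 0.0015, 0.0004, 0.003, 0.01, 0, 0, 0, 0.0015, 0.0004, 0.006, 0.01, 0, 0, 0, 0.0015, 0.0004, 0.008, 0.01, 0, 0, 0, 0.0015, 0.0004, 0.01, 0.01, 0, 0, 0, 0.0015, 0.0004, 0.011, 0.01, 0, 0, 0, 0.0015, 0.0004, 0.012, 0.01, 0, 0, 0, 0.0015, 0.0004, 0.012, 0.01])

```text
clock: 8.93
position: [0.5745, -0.1431, 0.2729]
ee_rot: [0.681, 0.732, 0.0, -0.0]
ft_force: [0.5, -0.2, -5.0]
grip_width: 0.222
grasp_force: 79.4
```

move_arm(plan=[0, 0, 0, 0, 0, 0.0015, 0.01, 0, 0, 0, 0, 0, 0.003, 0.01, 0, 0, 0, 0, 0, 0.0045, 0.01, 0, 0, 0, 0, 0, 0.006, 0.01, 0, 0, 0, 0, 0, 0.006, 0.01])

```text
clock: 9.55
position: [0.5745, -0.1432, 0.2668]
ee_rot: [0.681, 0.732, -0.0, -0.0]
ft_force: [-0.0, -1.2, -5.3]
grip_width: 0.219
grasp_force: 79.4
```

move_arm(plan=[0, 0, 0, 0, 0, 0.0015, 0.01, 0, 0, 0, 0, 0, 0.003, 0.01, 0, 0, 0, 0, 0, 0.0045, 0.01, 0, 0, 0, 0, 0, 0.0055, 0.01, 0, 0, 0, 0, 0, 0.006, 0.01, 0, 0, 0, 0, 0, 0.0065, 0.01, 0, 0, 0, 0, 0, 0.0065, 0.01])

```text
clock: 10.42
position: [0.5745, -0.1431, 0.2605]
ee_rot: [0.681, 0.732, 0.0, -0.0]
ft_force: [0.4, -0.1, -4.8]
grip_width: 0.219
grasp_force: 79.4
```

move_arm(plan=[0, 0, 0, 0, 0, 0.0005, 0.01, 0, 0, 0, 0, 0, 0.001, 0.01, 0, 0, 0, 0, 0, 0.0015, 0.01, 0, 0, 0, 0, 0, 0.0015, 0.01])

```text
clock: 10.92
position: [0.5746, -0.1432, 0.2603]
ee_rot: [0.681, 0.732, 0.0, -0.0]
ft_force: [-7.9, 3.2, 10.7]
grip_width: 0.22
grasp_force: 81.6
```

The downward motion stops at z = 0.2603, where the fully seated height was predicted as 0.2604. I'll relax the push, open the gripper, then look.

move_arm(plan=[0, 0, 0, 0, 0, -0.001, 0.01, 0, 0, 0, 0, 0, -0.001, 0.01, 0, 0, 0, 0, 0, -0.001, 0.0854, 0, 0, 0, 0, 0, -0.001, 0.0854, 0, 0, 0, 0, 0, -0.001, 0.0854, 0, 0, 0, 0, 0, -0.001, 0.0854, 0, 0, 0, 0, 0, -0.001, 0.0854, 0, 0, 0, 0, 0, -0.001, 0.0854])

```text
clock: 11.92
position: [0.5745, -0.1431, 0.26]
ee_rot: [0.681, 0.732, 0.0, -0.0]
ft_force: [-0.1, 0.2, 0.2]
grip_width: 0.996
grasp_force: 0.0
```

move_arm(plan=[0, 0, 0, 0, 0, -0.02, 0.0854, 0, 0, 0, 0, 0, -0.05, 0.0854, 0, 0, 0, 0, 0, -0.1, 0.0854, 0, 0, 0, 0.04, 0, -0.15, 0.0854, 0, 0, 0, 0.1, 0, -0.15, 0.0854, 0, 0, 0, 0.16, 0, -0.15, 0.0854, 0, 0, 0, 0.22, 0, -0.15, 0.0854, 0, 0, 0, 0.28, 0, -0.15, 0.0854, 0, 0, 0, 0.28, 0, -0.15, 0.0854, 0, 0, 0, 0.28, 0, -0.15, 0.0854])

```text
clock: 13.18
position: [0.5545, 0.1357, 0.4099]
ee_rot: [0.681, 0.732, -0.0, 0.0]
ft_force: [0.6, -0.2, -0.3]
grip_width: 0.999
grasp_force: 0.0
```

```bash
python3 -c "
from h import *
print(manip.get_obs()['ft_force'],manip.get_obs()['position'])
c=manip.camera('top'); d=manip.camera('side')
a=cv2.resize(c['color'][150:215,315:405],(720,520),interpolation=cv2.INTER_CUBIC)
b=cv2.resize(d['color'][225:285,280:370],(720,480),interpolation=cv2.INTER_CUBIC)
cv2.imwrite('pics/end.png',cv2.resize(np.vstack([a,b]),None,fx=.6,fy=.6)[...,::-1])
for q in(c,d):
  for l in('plate','handle'):
    for e in manip.tip_of(q,l)[:3]: print(l,w(q,e['position']).round(4),round(e['conf'],2))
"
```

```text
[ 0.55560313 -0.1979469  -0.32698511] [0.55446533 0.13565363 0.40994903]
plate [ 0.1926  0.2855 -0.0013] 0.71
plate [ 0.5757 -0.1443  0.0569] 0.66
handle [0.1896 0.2918 0.0505] 0.93
handle [ 0.5726 -0.1385  0.1139] 0.91
plate [0.1894 0.2919 0.    ] 0.78
plate [ 0.5745 -0.1398  0.0581] 0.68
handle [0.1891 0.2893 0.0496] 0.77
handle [ 0.5758 -0.1399  0.1058] 0.73
```

View pics/end.png

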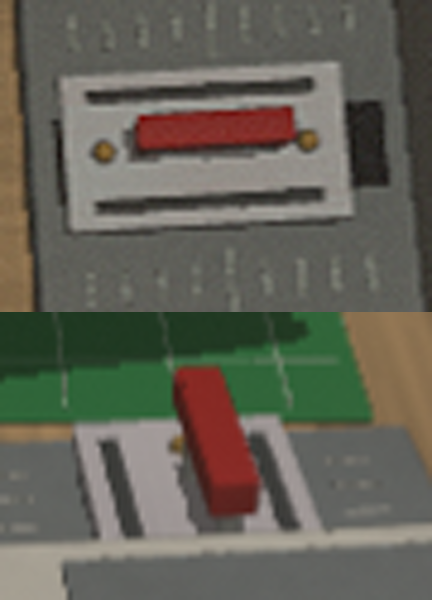

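Both brass pins stand up through the plate's holes, at crop (104,151) and (309,140). The plate lies flat at z ≈ 0.057 and the gripper is clear, so I'm handing in.

```bash
python3 -c "
from workcell import manip
print(manip.hand_in())"
```

```text
the job is handed in; nothing more can be done
None
```

The aluminium die plate is on the binding punch with both brass pins through its holes, lying flat at the seated height; the gripper let go and moved clear, and I handed the job in at about 13 s without touching the stapler, glue jar or comb tray.

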